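Set and hold the sprung length stop of the core cutter

TASK

Get the bench core cutter ready for its next cardboard core: lift the yellow knife cover by its black handle and lay it gently back onto its rest, so that it stays open. Then pull the sprung length stop out by its black grip until its pointer is level with the white line on the red index, and finish while still holding it there against its spring, so that your mate can push a core up against it; do not let the stop fly back. Leave the red index as it is set, and do not disturb the cardboard tube, the jar and the flat tin standing round about.

Things in the scene. Friction and masses are not known exactly. Their poses are not given: they have to be found in the camera images.
- core_cutter: Fixed green bench core cutter, a base plate 170 (x) x 340 (y) mm with two rollers 22 mm thick lying along y in the middle. Origin: on the work surface under the middle of the base; its x points to the rear (hinge side), its y to the end with the cheek and crank, z up. The base reaches from y = -175 to +165 mm; the left cheek at y = +142 mm is 80 mm high.
- cover (a joint): Angle of the yellow-framed clear knife cover (rad): 0 = shut, level over the rollers; grows as its front edge is swung up and back; 1.8 = lying back on its rubber-tipped rest, the end of its travel. Weight about 0.25 kg. Beyond upright (about 1.6 rad) it stays back by its weight; well before that it falls shut.
- cover_hinge (a point): Point on the cover's hinge axis, which runs along the cutter's y; 95 mm above the work surface, 75 mm behind (+x of) the cutter's origin, level in y with the middle of the cover's handle. The cover spans y = -32 to +46 mm of the cutter; a grey knife housing rises 27 mm above the hinge's height on the middle of the shut cover.
- cover_handle (a point): Middle of the cover's round black handle bar: 12 mm thick, 76 mm long, parallel to the hinge axis, on two 8 mm rods 64 mm apart near its ends, 36 mm from the cover's front edge, forward and up at 45 degrees to the cover. 150 mm from the hinge axis; 122 mm above the work surface with the cover shut. Turns with the cover.
- stop_rod: Sprung telescoping length stop with block, steel stop plate over the rollers, black grip and thin pointer. Slides out of its sleeve only along the cutter's -y, 0 to 100 mm; the spring pulls back with 3.5 N at rest, 8.5 N fully out. Origin on the rod's axis, 50 mm above the surface, 45 mm before (-x) the cutter's middle, y = 0 at rest, moving with it. Sleeve: top 63 mm above the surface.
- stop_grip (a point): Where to hold the length stop: centre of the upper part of the black upright grip on its end. The grip is 14 mm thick along the rod (cutter's y), 28 mm wide across it, top 115 mm above the work surface (17 mm above this point); below it, from 66 mm down, the aluminium block 18 mm thick along the rod.
- stop_pointer (a point): Tip of the thin black pointer of the length stop, over the scale bar at the cutter's front edge, 32 mm above the work surface; it moves with the stop, at the same y (cutter's frame) as the grip.
- index_mark (a point): The white line on the red index clamped on the aluminium scale bar at the front edge of the cutter. The pointer is to stand at the same y (cutter's frame) as this; it calls for 40 to 85 mm of pull. The index is no stop: the rod can be pulled past it. The index slides along the scale bar with 6 N of friction if pushed.
- core_tube: Loose brown cardboard tube, 31 mm thick, 100 mm tall, standing to the right of the cutter. Origin under its middle. Leave alone.
- pin_jar: Loose clear jar with a red cap, 58 mm across, 72 mm tall, right of the cutter. Origin under its middle. Leave alone.
- flat_tin: Loose flat white round tin, 73 mm across, 31 mm tall, left of the cutter. Origin under its middle. Leave alone.

How it is judged:
By the outcome, as a careful person would: the job done as asked, in the order asked, and still so for the second after the job is handed in, while the arm keeps its last pose, push and grip.
It also fails if it takes over 58 s, if anything falls off the work surface, if the arm or the gripper's body presses on something with over 40 N, if the wrist force passes 120 N, or if a joint passes its speed limit or range.

ROBOT

A 6-joint arm with a two-finger parallel gripper is mounted at the origin on a cart in front of the work surface, level with it; the furniture and walls round the work are solid. World frame = base frame: x ahead of the robot, y to its left, z up, the work surface at z = 0. Lengths are in m, angles in rad, forces in N, time in s.
With the tool pointing down it reaches from about 0.275 to 0.775 m from the base axis. Payload 14.6 kg.
Tool frame: the origin (TCP) lies at the centre of the arm's flange, where the gripper is bolted on; the fingertips stand 173 mm ahead of it and the grasp point (between the pads) lies 155 mm ahead of it; z points along the fingers, y is the direction in which the jaws open and shut (so a half turn about z gives the same grasp; the last joint's range is limited). The gripper opens to 85 mm and grips with 20 to 120 N. Pads are 22 mm wide; open, the fingers measure 114 mm over their backs; the gripper's body (76 mm by 85 mm) begins 54 mm behind the grasp point. The pads swing forward as they close: fully open they stand 13 mm farther back than shut.
Start: joints at [-1.304, 0.263, -0.048, 1.259, 0, 1.415], TCP at [0.215, -0.479, 0.405] pointing down, gripper open.
Joint ranges: [-2.65, 2.65], [-0.89, 1.7], [-1.18, 1.37], [-2.13, 2.11], [-1.35, 1.29], [-3.14, 3.14]. Speed limits (rad/s): [1.89, 1.89, 2.57, 2.79, 3.14, 3.14].

INTERFACE

Orientations are given as a unit quaternion [x, y, z, w].
In Python, from rig import telemetry, imaging, bot gives the robot as it stands.
- The arm moves only by the tool jog_arm, never from a script. Its argument "steps" is a list that holds one entry, the list of rows, each a list of 4 numbers: the shift along the world's x, y, z in m, then the turn about the world's z in rad. A call has 1 to 10 rows; each row is the pose to reach, as a shift and turn from the pose commanded when the call began; what a row does not reach only later rows make up. A row lasts 1/12 s, in which the tool goes at most 41.7 mm and 7.16 degrees, less where a joint would pass 70% of its speed; a pose out of reach is approached as far as the arm can. A call with a gripper value outside its range is refused whole. "hand" is the closure, from -1 (fully open) to 1 (shut), so that 0 is half open, set as the call begins (left out, the last holds). The fingers move at their own pace and stop on an object; "force" is the grip in N (left out, the last holds). Time passes only in rows, so rows that repeat a pose let the fingers close. It gives the time, the measured TCP pose, the force and the opening at its end, in the units of the state.
- telemetry.read_state(): the state, without advancing time (a new reading comes with each control period).
- imaging.read_camera(name): name is "scene" or "top" or "wrist"; returns the picture (420x560x3 uint8, red, green, blue); there is no depth.
- imaging.camera_params(name): a dict with "fx", "fy", "cx", "cy" (pixels), "distortion" ([k1, k2, p1, p2, k3] as OpenCV has them; the pictures are not rectified), "eye" and "attitude" of the camera in the world. Camera axes: x right, y down, z forward; pixel columns grow to the right and rows downward; lengths in m; the calibration is good to about 2 mm. A picture is of the moment at which its call begins: read the wrist's pose just before it. camera_params takes no time and is no camera call; for the wrist camera it gives the pose at the moment of the call.
- bot.close_job(): hands the job in, once; it reports no verdict.
The state is a dict: "time_s": time; "joints": joint angles; "dq": joint speeds; "tau": joint torques, N m; "ee_pos": TCP position; "eef_rot": TCP orientation; "ft_force": force on the tool from outside, world axes, zero at the start; "torque": the same for the moment, N m; "width": opening from 0.0 (shut) to 1.0 (fully open).
Only numpy, scipy, OpenCV 4.12 (cv2) and the standard library are available. Lean on these libraries where they do the work, as an engineer would, in place of code of your own. Each camera call takes 0.05 s, during which the arm holds its last target.

## Working session

There is one attempt and no reset: what is moved stays moved. The work goes in short steps, Python scripts to look and compute and a tool call to move; the robot and the scene stay as the last step left them, time stands still between calls to the robot, and variables do not carry over. Pictures are saved under pics/ and viewed, and the job is handed in when it is done.

Besides the shell and the picture viewer there is one more tool, called after "Emit:" as name(argument=value, ...), one argument or row to a line, values as JSON. jog_arm: Moves the arm, as the interface text tells. Its arguments: {"type":"object","properties":{"steps":{"type":"array","items":{"type":"array","items":{"type":"array","items":{"type":"number"}}}},"hand":{"type":"number"},"force":{"type":"number"}},"required":["steps"]}

```bash
mkdir -p pics; ls; python3 - <<'E'
from rig import telemetry, imaging
import cv2
print(telemetry.read_state())
for n in ["scene","top","wrist"]:
    p=imaging.camera_params(n); print(n,p)
    cv2.imwrite(f"pics/{n}0.png",cv2.cvtColor(imaging.read_camera(n),cv2.COLOR_RGB2BGR))
E
```

```text
pics
{'time_s': 0.0, 'joints': array([-1.30430945e+00,  2.63499189e-01, -4.89196850e-02,  1.25938236e+00,
       -2.86037796e-05,  1.41551270e+00]), 'dq': array([ 6.62638542e-04,  3.79676179e-04,  3.50608472e-04, -6.67249299e-05,
        1.12009765e-03, -4.05003412e-04]), 'tau': array([-2.37560162e-03, -6.37611151e+01,  3.84570765e+01,  1.37867202e-02,
       -1.92581620e-04, -6.80776694e-06]), 'ee_pos': array([ 0.21489893, -0.47890463,  0.40424364]), 'eef_rot': array([ 9.77845867e-01,  2.09325602e-01, -4.22026172e-05, -5.00882055e-04]), 'ft_force': array([0.2578693 , 0.22300455, 0.34770706]), 'torque': array([ 0.04706078, -0.01854976, -0.03881524]), 'width': 1.0005908917573254}
scene {'fx': 465.3269921481109, 'fy': 465.3269921481109, 'cx': 279.02509782954246, 'cy': 203.72085505411206, 'distortion': array([-0.01752469,  0.        ,  0.        ,  0.        ,  0.        ]), 'eye': array([0.02782948, 0.91475135, 0.73585125]), 'attitude': array([-0.22588295,  0.84594475, -0.46935125,  0.11429685])}
top {'fx': 385.71615653036014, 'fy': 385.71615653036014, 'cx': 274.5717812225175, 'cy': 206.00536070656773, 'distortion': array([-0.04948101,  0.        ,  0.        ,  0.        ,  0.        ]), 'eye': array([0.38935114, 0.04486539, 1.01433704]), 'attitude': array([ 0.71235287, -0.69906803,  0.04698017, -0.04062197])}
wrist {'fx': 306.0719849770168, 'fy': 306.0719849770168, 'cx': 279.35250879178716, 'cy': 210.3034598612557, 'distortion': array([-0.01553655,  0.        ,  0.        ,  0.        ,  0.        ]), 'eye': array([ 0.27901852, -0.44892526,  0.37335977]), 'attitude': array([ 0.83128524, -0.53807337, -0.07577116,  0.11704972])}
```

View pics/scene0.png

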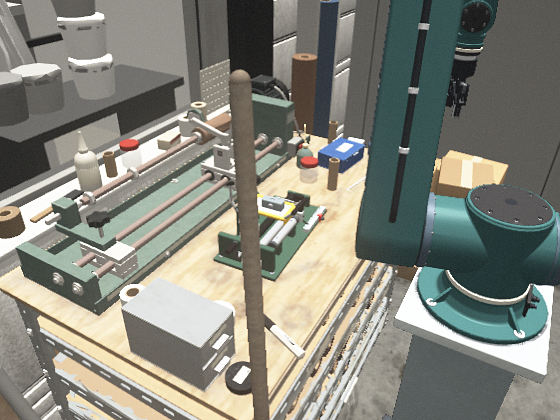

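View pics/top0.png

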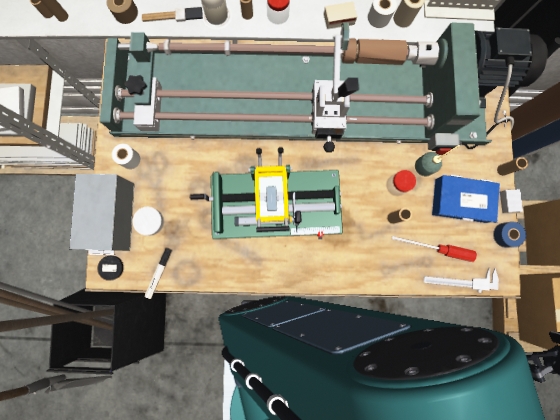

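View pics/wrist0.png

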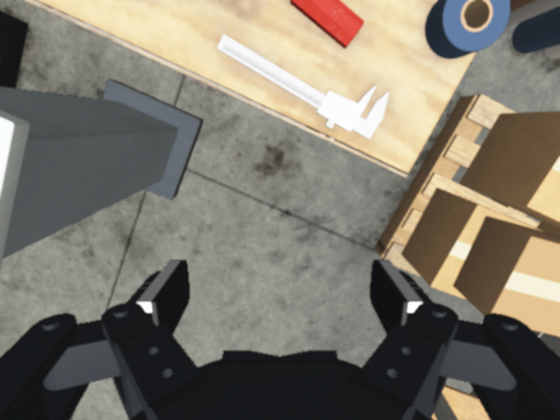

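The top view shows the cutter at about u 212–342, v 170–238. The handle is below the yellow cover near (273,228), and the index is near (320,235). I'll zoom in.

```bash
cat > h.py <<'E'
import numpy as np, cv2
from scipy.spatial.transform import Rotation as R
def ray(p,uv):
    K=np.array([[p['fx'],0,p['cx']],[0,p['fy'],p['cy']],[0,0,1]])
    n=cv2.undistortPoints(np.array([[uv]],float),K,np.array(p['distortion']))[0,0]
    d=R.from_quat(p['attitude']).apply([n[0],n[1],1]); return np.array(p['eye']),d/np.linalg.norm(d)
def plane(p,uv,z):
    e,d=ray(p,uv); return e+d*(z-e[2])/d[2]
def proj(p,X):
    K=np.array([[p['fx'],0,p['cx']],[0,p['fy'],p['cy']],[0,0,1]])
    Rm=R.from_quat(p['attitude']).as_matrix().T
    return cv2.projectPoints(np.array(X,float).reshape(-1,1,3),cv2.Rodrigues(Rm)[0],-Rm@p['eye'],K,np.array(p['distortion']))[0][:,0]
E
python3 - <<'E'
import cv2
i=cv2.imread("pics/top0.png")[140:250,180:360]; cv2.imwrite("pics/topz.png",cv2.resize(i,None,fx=4.4,fy=4.4,interpolation=cv2.INTER_CUBIC))
i=cv2.imread("pics/scene0.png")[140:290,200:370]; cv2.imwrite("pics/scz.png",cv2.resize(i,None,fx=4,fy=4,interpolation=cv2.INTER_CUBIC))
E
```

```text
(no output)
```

View pics/topz.png

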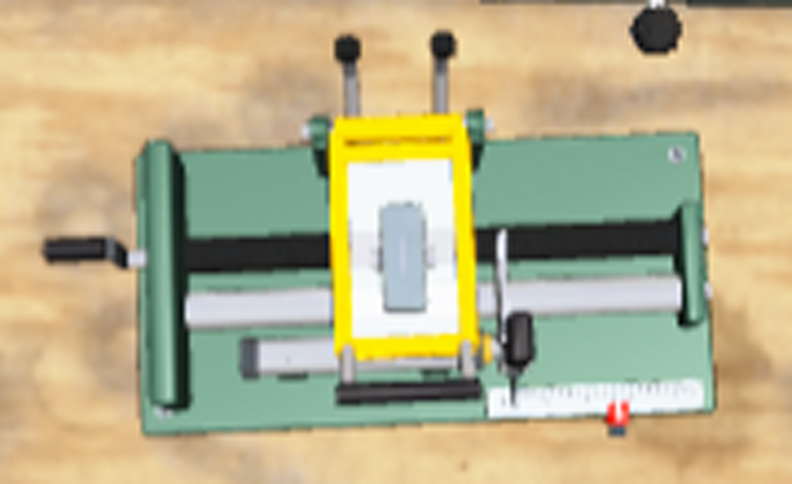

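View pics/scz.png

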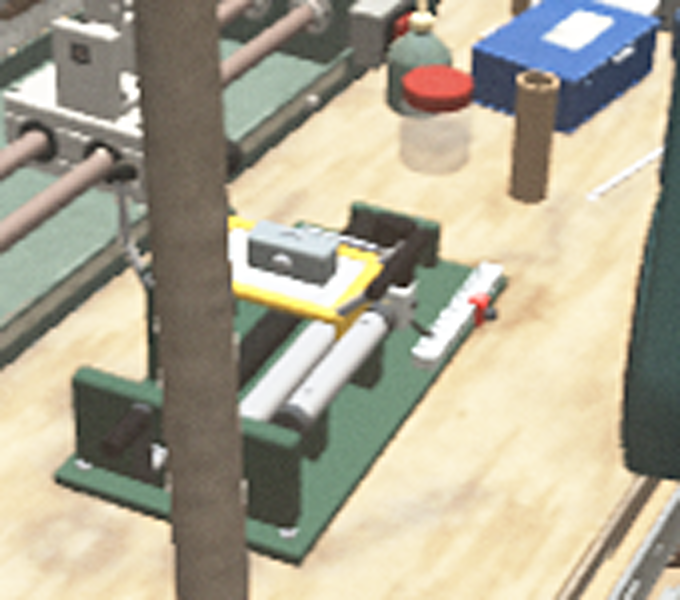

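```bash
python3 - <<'E'
from rig import imaging
from h import *
p=imaging.camera_params("top")
f=lambda x,y:((x+.5)/4.4-.5+180,(y+.5)/4.4-.5+140)
P={}
for n,x,y,z in [("FR",714,411,.01),("BR",698,133,.01),("FL",143,433,.01),("hL",337,392,.122),("hR",482,388,.122),
  ("idx",617,412,.032),("ptr",514,402,.032),("grip",520,326,.115),("gripL",508,336,.115),("gripR",533,336,.115),("coverBL",333,118,.095),("coverBR",467,118,.095),("frontedgeL",335,355,.095),("frontR",478,352,.095)]:
    P[n]=plane(p,f(x,y),z); print(n,P[n].round(4))
d=P["BR"]-P["FR"]; print(np.linalg.norm(d),np.arctan2(d[1],d[0]))
d=P["FL"]-P["FR"]; print(np.linalg.norm(d),np.arctan2(-d[0],d[1]))
d=P["hL"]-P["hR"]; print(np.linalg.norm(d),np.arctan2(-d[0],d[1]))
E
```

```text
FR [ 0.4469 -0.14    0.01  ]
BR [ 0.615  -0.1309  0.01  ]
FL [0.4276 0.1976 0.01  ]
hL [0.4469 0.0794 0.122 ]
hR [0.4504 0.0031 0.122 ]
idx [ 0.4441 -0.0795  0.032 ]
ptr [ 0.4488 -0.0197  0.032 ]
grip [ 0.4844 -0.017   0.115 ]
gripL [ 0.4789 -0.0107  0.115 ]
gripR [ 0.4791 -0.024   0.115 ]
coverBL [0.6001 0.0863 0.095 ]
coverBR [0.6016 0.0122 0.095 ]
frontedgeL [0.4687 0.082  0.095 ]
frontR [0.4718 0.0043 0.095 ]
0.16827814580676964 0.054220238632584225
0.3382163180611159 0.05708463574459303
0.07632908482993356 0.046499035396735916
```

Cross-checks agree: the handle bar measures 76.3 mm (76 given), the base 338 by 168 mm, and the yaw is about 0.053. That puts the cutter origin near (0.522, 0.038) and the handle near (0.449, 0.041). I'll move over the handle with the jaws along the cutter's x.

Emit:
jog_arm(
  steps=[
    [[0.012,0.026,0,0.06],[0.024,0.052,0,0.12],[0.04,0.087,0,0.2],[0.056,0.122,0,0.28],[0.072,0.157,0,0.36],[0.088,0.192,0,0.44],[0.104,0.227,0,0.52],[0.12,0.262,0,0.6],[0.136,0.297,0,0.68],[0.152,0.332,0,0.76]],
  ],
  hand=0.0,
  force=30,
)

```text
time_s: 0.98
ee_pos: [0.3671, -0.1451, 0.4047]
eef_rot: [0.829, 0.559, 0.0, 0.0]
ft_force: [1.5, -1.0, 0.1]
width: 0.502
```

Emit:
jog_arm(
  steps=[
    [[0.016,0.035,0,0.08],[0.032,0.07,0,0.16],[0.04,0.1,0,0.24],[0.05,0.13,0,0.32],[0.055,0.145,0,0.38],[0.055,0.145,0,0.42],[0.055,0.145,0,0.442],[0.055,0.145,0,0.442]],
  ],
)

```text
time_s: 1.65
ee_pos: [0.4219, -0.0019, 0.4046]
eef_rot: [0.688, 0.726, -0.0, -0.0]
ft_force: [0.3, -0.1, 0.0]
width: 0.501
```

```bash
python3 - <<'E'
from rig import telemetry, imaging
import cv2,pickle
s=telemetry.read_state();print(s['time_s'],s['ee_pos'],s['eef_rot'],s['joints'],s['width'])
p=imaging.camera_params("wrist");pickle.dump(p,open("w1.pkl","wb"))
cv2.imwrite("pics/w1.png",cv2.cvtColor(imaging.read_camera("wrist"),cv2.COLOR_RGB2BGR))
E
```

```text
1.65 [ 0.42187935 -0.00194742  0.40456107] [ 6.87748883e-01  7.25948655e-01 -1.11308667e-04 -1.07887613e-04] [-1.98274621e-01  8.65260897e-02 -2.73962332e-01  1.21060898e+00
 -7.39640522e-05  1.31849251e+00] 0.5008489797079081
```

View pics/w1.png

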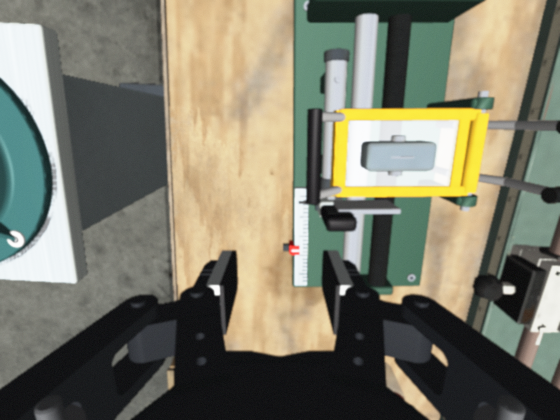

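The wrist view shows the handle bar from (315,109) to (313,204), the index line at about (294,250), the grip top at about (336,216), and the scale.

```bash
python3 - <<'E'
from h import *
import pickle
p=pickle.load(open("w1.pkl","rb"))
for n,u,v,z in [("hA",315,109,.122),("hB",313,204,.122),("idx",294,250,.032)]: print(n,plane(p,(u,v),z).round(4))
i=cv2.imread("pics/w1.png")[190:270,270:370]; cv2.imwrite("pics/w1z.png",cv2.resize(i,None,fx=7,fy=7,interpolation=cv2.INTER_CUBIC))
E
```

```text
hA [0.4455 0.0807 0.122 ]
hB [0.4504 0.004  0.122 ]
idx [ 0.4439 -0.0779  0.032 ]
```

View pics/w1z.png

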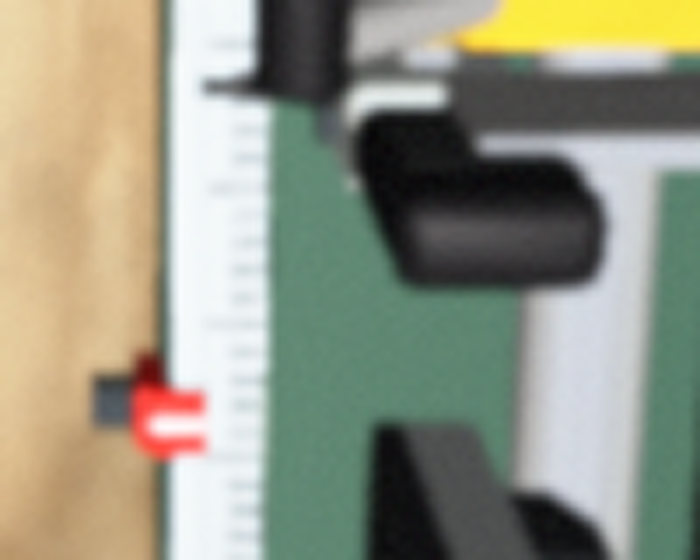

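Emit:
jog_arm(
  steps=[
    [[0.013,0.022,-0.01,0],[0.0265,0.0435,-0.025,0],[0.0265,0.0435,-0.05,0],[0.0265,0.0435,-0.075,0],[0.0265,0.0435,-0.095,0],[0.0265,0.0435,-0.11,0],[0.0265,0.0435,-0.12,0],[0.0265,0.0435,-0.124,0],[0.0265,0.0435,-0.124,0]],
  ],
)

```text
time_s: 2.45
ee_pos: [0.4482, 0.041, 0.2801]
eef_rot: [0.689, 0.725, -0.0, -0.001]
ft_force: [-0.5, -0.2, -0.2]
width: 0.503
```

Emit:
jog_arm(
  steps=[
    [[0,0,0,0],[0,0,0,0],[0,0,0,0],[0,0,0,0],[0,0,0,0],[0,0,0,0]],
  ],
  hand=1.0,
  force=30,
)

```text
time_s: 2.95
ee_pos: [0.4476, 0.0414, 0.2813]
eef_rot: [0.688, 0.726, -0.001, -0.0]
ft_force: [-9.0, -2.4, 10.0]
width: 0.123
```

```bash
python3 - <<'E'
from rig import telemetry, imaging
import cv2,pickle
s=telemetry.read_state();print(s['time_s'],s['ee_pos'],s['eef_rot'],s['ft_force'],s['torque'],s['width'])
for n in ["wrist","scene"]: cv2.imwrite(f"pics/{n}2.png",cv2.cvtColor(imaging.read_camera(n),cv2.COLOR_RGB2BGR))
E
```

```text
2.95 [0.44762358 0.04141544 0.28130337] [ 6.88198601e-01  7.25521980e-01 -7.19803545e-04 -1.54020493e-04] [-8.98876821 -2.4293635   9.95523085] [-0.47094519  1.86746074  0.08261486] 0.12311095312424068
```

View pics/wrist2.png

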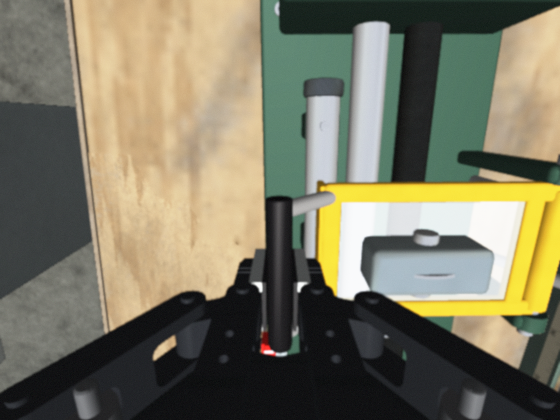

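The fingers stopped on the bar at about 10.5 mm opening, and the view shows it centred between the pads. Next is the arc, starting with a slow first part.

Emit:
jog_arm(
  steps=[
    [[0.001,0,0.006,0],[0.0034,0.0002,0.0146,0],[0.0057,0.0003,0.0217,0],[0.0083,0.0004,0.0288,0],[0.0113,0.0006,0.0356,0],[0.0145,0.0008,0.0424,0],[0.0182,0.001,0.0489,0],[0.0221,0.0012,0.0553,0]],
  ],
)

```text
time_s: 3.72
ee_pos: [0.469, 0.0427, 0.3364]
eef_rot: [0.688, 0.726, -0.002, -0.001]
ft_force: [-15.1, -2.8, 6.9]
width: 0.131
```

```bash
python3 - <<'E'
from rig import telemetry, imaging
import cv2,pickle
s=telemetry.read_state();print(s['time_s'],s['ee_pos'],s['eef_rot'],s['ft_force'],s['torque'],s['width'])
for n in ["wrist","scene"]: cv2.imwrite(f"pics/{n}3.png",cv2.cvtColor(imaging.read_camera(n),cv2.COLOR_RGB2BGR))
a=cv2.imread("pics/scene3.png")[130:290,200:380];a=cv2.resize(a,None,fx=2.5,fy=2.5)
b=cv2.imread("pics/wrist3.png");b=cv2.resize(b,(350,262));c=np.zeros((400,800,3),'uint8') if 0 else None
import numpy as np
c=np.zeros((400,800,3),'uint8');c[:,:450]=a;c[:262,450:]=b;cv2.imwrite("pics/c3.png",c)
E
```

```text
3.7167 [0.4689539  0.04267169 0.33640035] [ 0.68818083  0.72553604 -0.00174019 -0.00125525] [-15.10238901  -2.83340093   6.88077806] [-0.56602356  3.07602217  0.10282336] 0.13057291657628267
```

View pics/c3.png

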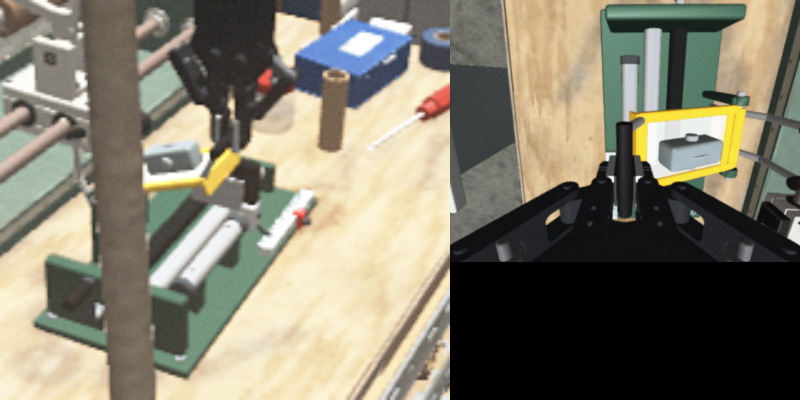

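The cover has lifted about 0.4 rad. The force of (-15, +7) N is radial, so my path runs 1–2 mm inside the true arc. I'll open the radius slightly for the rest.

Emit:
jog_arm(
  steps=[
    [[0.003,0.0002,0.0068,0],[0.0075,0.0004,0.0132,0],[0.0125,0.0007,0.019,0],[0.0176,0.0009,0.0246,0],[0.023,0.0012,0.0298,0],[0.0288,0.0015,0.0348,0],[0.0348,0.0018,0.0395,0],[0.041,0.0022,0.0439,0],[0.0474,0.0025,0.048,0],[0.054,0.0029,0.0517,0]],
  ],
)

```text
time_s: 4.65
ee_pos: [0.5245, 0.0458, 0.3891]
eef_rot: [0.688, 0.726, 0.0, 0.0]
ft_force: [-6.2, 1.2, 6.3]
width: 0.128
```

Emit:
jog_arm(
  steps=[
    [[0.0067,0.0004,0.0036,0],[0.0135,0.0007,0.007,0],[0.0206,0.0011,0.0097,0],[0.0278,0.0015,0.0121,0],[0.0352,0.0019,0.0141,0],[0.0427,0.0023,0.0158,0],[0.0502,0.0027,0.017,0],[0.0577,0.0031,0.0179,0],[0.0653,0.0035,0.0183,0],[0.073,0.0039,0.0185,0]],
  ],
)

```text
time_s: 5.48
ee_pos: [0.5984, 0.0498, 0.4066]
eef_rot: [0.688, 0.726, 0.001, 0.0]
ft_force: [-2.0, 5.2, 8.5]
width: 0.125
```

```bash
python3 - <<'E'
from rig import telemetry, imaging
import cv2,numpy as np
s=telemetry.read_state();print(s['time_s'],s['ee_pos'],s['ft_force'],s['width'],s['joints'])
I=[cv2.cvtColor(imaging.read_camera(n),cv2.COLOR_RGB2BGR) for n in ["scene","wrist"]]
c=np.zeros((400,800,3),'uint8');c[:,:450]=cv2.resize(I[0][100:260,200:380],(450,400));c[:262,450:]=cv2.resize(I[1],(350,262));cv2.imwrite("pics/c4.png",c)
E
```

```text
5.4833 [0.59838371 0.04980107 0.40664538] [-1.96357036  5.16325764  8.53580904] 0.1253748858642769 [-5.27637309e-02  3.94533765e-01  1.55208101e-01  1.33056408e+00
  8.03482629e-04  1.46480948e+00]
```

View pics/c4.png

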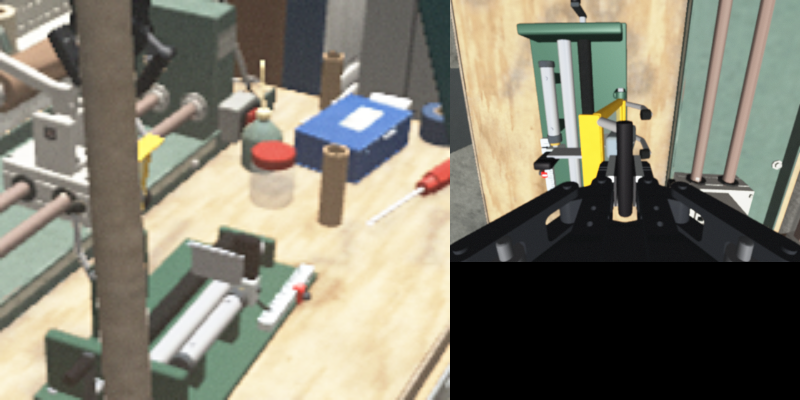

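The cover is near upright and the grip is secure, so I'll continue over the top and slow down near the rest.

Emit:
jog_arm(
  steps=[
    [[0.0076,0,0,0],[0.0153,0.0003,-0.0004,0],[0.0229,0.0007,-0.0014,0],[0.0304,0.0011,-0.0029,0],[0.0378,0.0015,-0.0047,0],[0.042,0.0017,-0.0059,0],[0.0452,0.0019,-0.0069,0],[0.0475,0.002,-0.0077,0],[0.05,0.0021,-0.0085,0]],
  ],
)

```text
time_s: 6.33
ee_pos: [0.6482, 0.0521, 0.3974]
eef_rot: [0.688, 0.726, 0.0, -0.0]
ft_force: [-2.1, 6.6, 0.3]
width: 0.121
```

Emit:
jog_arm(
  steps=[
    [[0.0015,0.0001,-0.0005,0],[0.003,0.0002,-0.001,0],[0.0045,0.0003,-0.0016,0],[0.006,0.0004,-0.0023,0]],
  ],
)

```text
time_s: 6.67
ee_pos: [0.6541, 0.0524, 0.3952]
eef_rot: [0.688, 0.726, 0.0, -0.0]
ft_force: [-2.0, 5.2, -1.6]
width: 0.129
```

Emit:
jog_arm(
  steps=[
    [[0.0012,0,-0.0005,0],[0.0024,0,-0.001,0],[0.0036,0,-0.0016,0],[0.0036,0,-0.0016,0]],
  ],
)

```text
time_s: 7.0
ee_pos: [0.6558, 0.0525, 0.3945]
eef_rot: [0.688, 0.726, -0.001, -0.002]
ft_force: [-22.4, 5.5, 17.7]
width: 0.126
```

```bash
python3 - <<'E'
from rig import telemetry, imaging
import cv2,numpy as np
s=telemetry.read_state();print(s['time_s'],s['ee_pos'],s['ft_force'],s['width'])
I=[cv2.cvtColor(imaging.read_camera(n),cv2.COLOR_RGB2BGR) for n in ["top","wrist"]]
c=np.zeros((400,800,3),'uint8');c[:,:450]=cv2.resize(I[0][80:240,190:370],(450,400));c[:262,450:]=cv2.resize(I[1],(350,262));cv2.imwrite("pics/c5.png",c)
E
```

```text
7.0 [0.65575242 0.05248716 0.39451254] [-22.44921427   5.45916012  17.66306187] 0.12634877736528988
```

View pics/c5.png

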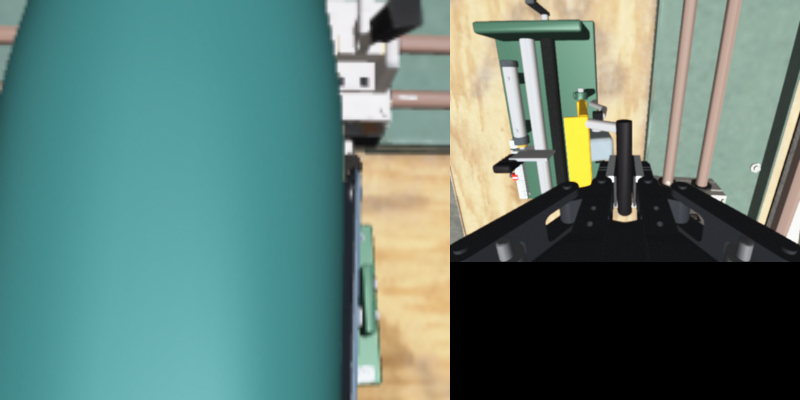

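The cover has reached its rest, with the force up to about 22 N. I'll back off 2 mm, then open a little (the cover's edge is close) and rise.

Emit:
jog_arm(
  steps=[
    [[-0.001,0,0.0004,0],[-0.0022,0,0.0009,0],[-0.0022,0,0.0009,0]],
  ],
)

```text
time_s: 7.35
ee_pos: [0.6549, 0.0524, 0.3947]
eef_rot: [0.688, 0.726, 0.0, -0.001]
ft_force: [-6.3, 5.6, 4.9]
width: 0.121
```

Emit:
jog_arm(
  steps=[
    [[0,0,0,0],[0,0,0,0],[0,0,0,0],[0,0,0,0]],
  ],
  hand=0.45,
)

```text
time_s: 7.68
ee_pos: [0.6553, 0.0518, 0.3946]
eef_rot: [0.688, 0.726, 0.0, 0.0]
ft_force: [-0.4, -0.0, -0.3]
width: 0.274
```

Emit:
jog_arm(
  steps=[
    [[0,0,0.004,0],[0,0,0.012,0],[0,0,0.022,0],[0,0,0.032,0],[0,0,0.042,0],[0,0,0.052,0],[0,0,0.052,0]],
  ],
)

```text
time_s: 8.27
ee_pos: [0.655, 0.052, 0.4492]
eef_rot: [0.688, 0.726, 0.001, 0.001]
ft_force: [0.5, 0.5, 0.6]
width: 0.279
```

```bash
python3 - <<'E'
from rig import telemetry, imaging
import cv2,numpy as np
s=telemetry.read_state();print(s['time_s'],s['ee_pos'],s['ft_force'],s['width'])
I=[cv2.cvtColor(imaging.read_camera(n),cv2.COLOR_RGB2BGR) for n in ["scene","wrist"]]
c=np.zeros((420,800,3),'uint8');c[:400,:450]=cv2.resize(I[0][80:240,200:380],(450,400));c[:262,450:]=cv2.resize(I[1],(350,262));cv2.imwrite("pics/c6.png",c)
E
```

```text
8.2667 [0.65499951 0.05198281 0.44918316] [0.51682082 0.47245418 0.62118458] 0.27942093992324113
```

View pics/c6.png

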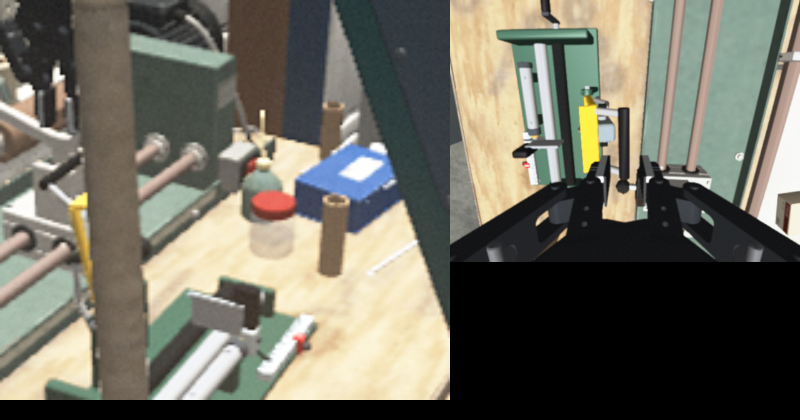

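The cover stays back on its rest. The stop plate is now visible beside the grip. I'll turn a quarter so the jaws lie along the rod and move above the grip.

Emit:
jog_arm(
  steps=[
    [[-0.02,-0.008,0,0.1],[-0.045,-0.018,0,0.2],[-0.07,-0.028,0,0.32],[-0.095,-0.038,0,0.44],[-0.12,-0.048,0,0.56],[-0.145,-0.058,0,0.68],[-0.165,-0.066,0,0.8],[-0.1745,-0.0695,0,0.92],[-0.1745,-0.0695,-0.01,1.04],[-0.1745,-0.0695,-0.02,1.16]],
  ],
  hand=0.0,
)

```text
time_s: 9.2
ee_pos: [0.4797, -0.0177, 0.4266]
eef_rot: [0.175, 0.985, -0.0, 0.0]
ft_force: [0.4, 0.1, -0.0]
width: 0.497
```

Emit:
jog_arm(
  steps=[
    [[0,0,-0.01,0.12],[0,0,-0.02,0.24],[0,0,-0.03,0.34],[0,0,-0.04,0.4],[0,0,-0.04,0.411],[0,0,-0.04,0.411]],
  ],
)

```text
time_s: 9.7
ee_pos: [0.4802, -0.0174, 0.3863]
eef_rot: [-0.026, 1.0, 0.0, -0.001]
ft_force: [-0.1, 0.1, -0.4]
width: 0.501
```

```bash
python3 - <<'E'
from rig import telemetry, imaging
import cv2,numpy as np,pickle
s=telemetry.read_state();print(s['time_s'],s['ee_pos'],s['eef_rot'],s['ft_force'],s['width'],s['joints'])
pickle.dump(imaging.camera_params("wrist"),open("w7.pkl","wb"))
I=[cv2.cvtColor(imaging.read_camera(n),cv2.COLOR_RGB2BGR) for n in ["scene","wrist"]]
cv2.imwrite("pics/w7.png",I[1]);cv2.imwrite("pics/s7.png",cv2.resize(I[0][130:280,180:380],(800,600),interpolation=cv2.INTER_CUBIC))
E
```

```text
9.7 [ 0.48015107 -0.01744292  0.38634415] [-2.59966917e-02  9.99661835e-01  1.27109582e-04 -6.09782348e-04] [-0.13917035  0.10828101 -0.43026751] 0.5008506699919488 [-2.06121148e-01  1.94397026e-01 -1.92117229e-01  1.18552741e+00
 -3.31498290e-05 -2.58120379e-01]
```

View pics/w7.png

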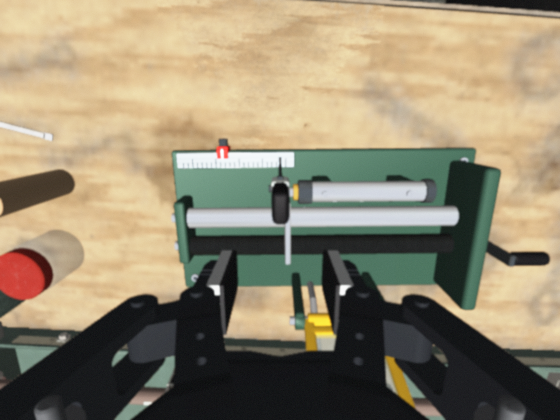

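View pics/s7.png

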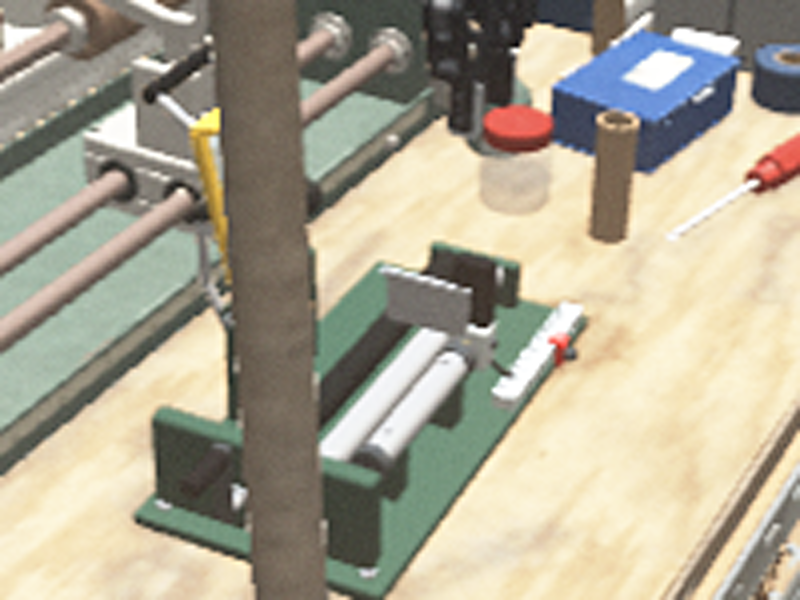

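```bash
python3 - <<'E'
import cv2
i=cv2.imread("pics/w7.png")[130:275,190:320]; cv2.imwrite("pics/w7z.png",cv2.resize(i,None,fx=4,fy=4,interpolation=cv2.INTER_CUBIC))
E
```

```text
(no output)
```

View pics/w7z.png

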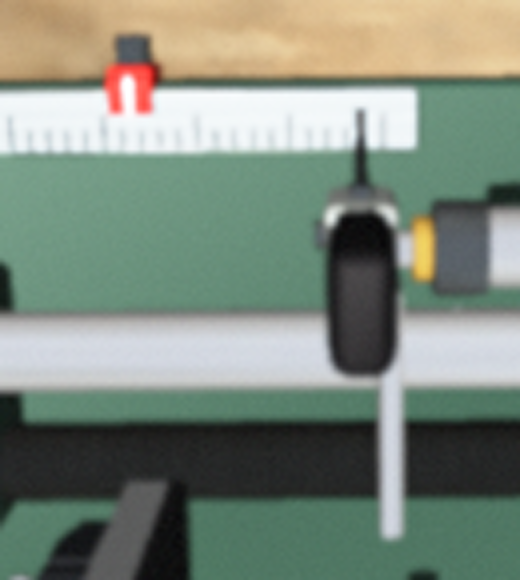

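```bash
python3 - <<'E'
from rig import imaging
from h import *
import pickle
p=imaging.camera_params("scene"); w=pickle.load(open("w7.pkl","rb"))
yaw=.053; X=np.array([np.cos(yaw),np.sin(yaw),0]);Y=np.array([-np.sin(yaw),np.cos(yaw),0]); O=np.array([.522,.038,0])
loc=lambda P:np.array([(P-O)@X,(P-O)@Y,P[2]])
f=lambda x,y:((x+.5)/4-.5+190,(y+.5)/4-.5+130)
for n,x,y,z in [("idx",128,92,.032),("ptr",361,112,.032),("gripL",329,340,.115),("gripR",396,340,.115),("gripRear",362,375,.115),("plateRear",391,538,.10),("plateRear",391,538,.06),("plateFrontvisible",400,290,.09)]:
    P=plane(w,f(x,y),z); print(n,P.round(4),loc(P).round(4))
g=lambda x,y:((x+.5)/4-.5+180,(y+.5)/4-.5+130)
for n,x,y,yy in [("plate near top",470,290,-.045),("plate far top",385,267,-.045),("near bottom",465,335,-.045),("gripTopL",470,258,-.046)]:
    e,d=ray(p,g(x,y)); t=((O-e)@Y+yy)/(d@Y); print(n,loc(e+t*d).round(4))
E
```

```text
idx [ 0.4434 -0.0787  0.032 ] [-0.0846 -0.1123  0.032 ]
ptr [ 0.4455 -0.0176  0.032 ] [-0.0794 -0.0515  0.032 ]
gripL [ 0.4831 -0.0223  0.115 ] [-0.042  -0.0582  0.115 ]
gripR [ 0.4824 -0.0086  0.115 ] [-0.042  -0.0444  0.115 ]
gripRear [ 0.4903 -0.0152  0.115 ] [-0.0345 -0.0514  0.115 ]
plateRear [ 0.5342 -0.0062  0.1   ] [ 0.0098 -0.0447  0.1   ]
plateRear [ 0.5536 -0.004   0.06  ] [ 0.0293 -0.0436  0.06  ]
plateFrontvisible [ 0.4782 -0.0072  0.09  ] [-0.0462 -0.0428  0.09  ]
plate near top [-0.0456 -0.045   0.0944]
plate far top [ 0.0163 -0.045   0.0942]
near bottom [-0.0435 -0.045   0.0587]
gripTopL [-0.0441 -0.046   0.1178]
```

The stop plate's top is at about z = 0.094 and lies next to the grip's +y face, while the grip top is at 0.115. I'll therefore hold the grip high, with the fingertips at about 0.095. The pull measures 60.8 mm here and 59.5 mm from the top camera.

Emit:
jog_arm(
  steps=[
    [[-0.0005,0.001,-0.02,0],[-0.0015,0.002,-0.045,0],[-0.0015,0.002,-0.07,0],[-0.0015,0.002,-0.09,0],[-0.0015,0.002,-0.105,0],[-0.0015,0.002,-0.114,0],[-0.0015,0.002,-0.119,0],[-0.0015,0.002,-0.119,0]],
  ],
)

```text
time_s: 10.47
ee_pos: [0.479, -0.0155, 0.2675]
eef_rot: [-0.026, 1.0, 0.0, -0.0]
ft_force: [-0.4, 0.2, 0.1]
width: 0.502
```

```bash
python3 - <<'E'
from rig import telemetry, imaging
import cv2,numpy as np,pickle
s=telemetry.read_state();print(s['time_s'],s['ee_pos'],s['ft_force'],s['width'])
I=[cv2.cvtColor(imaging.read_camera(n),cv2.COLOR_RGB2BGR) for n in ["scene","wrist"]]
c=np.zeros((420,800,3),'uint8');c[:400,:450]=cv2.resize(I[0][130:250,240:375],(450,400),interpolation=cv2.INTER_CUBIC);c[:262,450:]=cv2.resize(I[1],(350,262));cv2.imwrite("pics/c8.png",c)
E
```

```text
10.4667 [ 0.47900622 -0.01551003  0.26747165] [-0.42676714  0.15554447  0.05407383] 0.5017096041179693
```

View pics/c8.png

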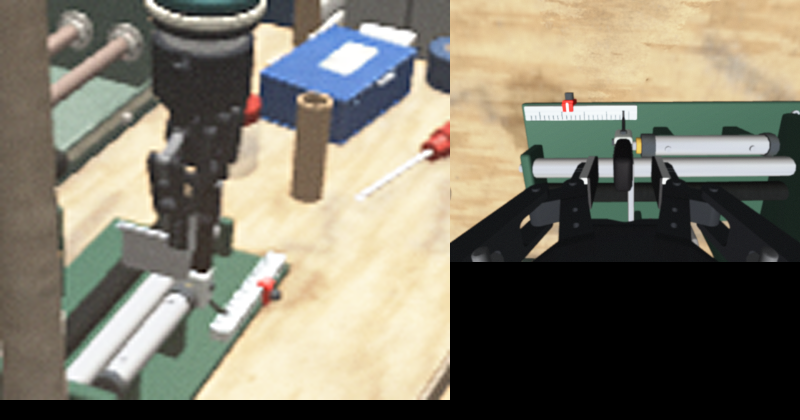

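The grip stands centred between the open fingers, so I'll close on it.

Emit:
jog_arm(
  steps=[
    [[0,0,0,0],[0,0,0,0],[0,0,0,0],[0,0,0,0],[0,0,0,0],[0,0,0,0]],
  ],
  hand=1.0,
  force=50,
)

```text
time_s: 11.07
ee_pos: [0.4793, -0.0162, 0.2686]
eef_rot: [-0.026, 1.0, -0.002, 0.001]
ft_force: [-3.3, -9.1, 7.4]
width: 0.151
```

```bash
python3 - <<'E'
from rig import telemetry, imaging
import cv2,numpy as np,pickle
s=telemetry.read_state();print(s['time_s'],s['ee_pos'],s['ft_force'],s['torque'],s['width'])
I=[cv2.cvtColor(imaging.read_camera(n),cv2.COLOR_RGB2BGR) for n in ["scene","wrist"]]
c=np.zeros((420,800,3),'uint8');c[:400,:450]=cv2.resize(I[0][130:250,240:375],(450,400),interpolation=cv2.INTER_CUBIC);c[:262,450:]=cv2.resize(I[1],(350,262));cv2.imwrite("pics/c9.png",c)
E
```

```text
11.0667 [ 0.47925534 -0.01624755  0.26859179] [-3.31759957 -9.09759123  7.44296934] [-1.822623    0.45667517  0.18619218] 0.15059543402195041
```

View pics/c9.png

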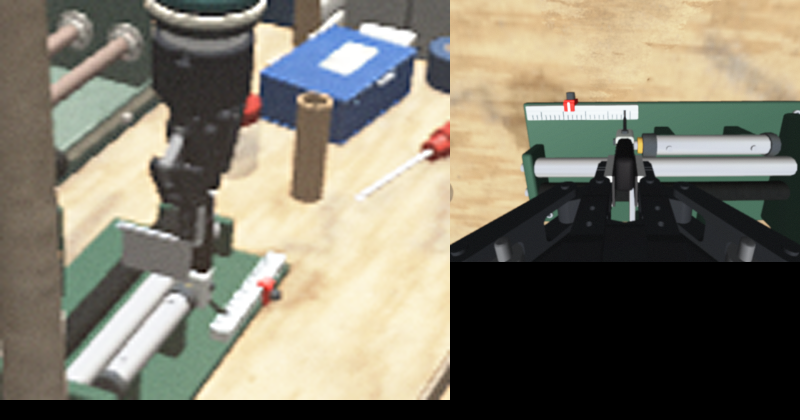

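The grip is held; the width reads 12.8 mm and carries the same −1.3 mm bias as on the bar. I'll pull in stages.

Emit:
jog_arm(
  steps=[
    [[0.0002,-0.003,0,0],[0.0004,-0.007,0,0],[0.0006,-0.012,0,0],[0.0009,-0.017,0,0],[0.0012,-0.022,0,0],[0.0014,-0.027,0,0],[0.0017,-0.032,0,0],[0.0019,-0.036,0,0],[0.0021,-0.039,0,0],[0.0021,-0.04,0,0]],
  ],
)

```text
time_s: 12.0
ee_pos: [0.4814, -0.0555, 0.2685]
eef_rot: [-0.027, 1.0, 0.001, 0.001]
ft_force: [0.4, 6.3, 7.3]
width: 0.151
```

Emit:
jog_arm(
  steps=[
    [[0.0002,-0.003,0,0],[0.0004,-0.007,0,0],[0.0006,-0.011,0,0],[0.0008,-0.015,0,0],[0.001,-0.018,0,0],[0.001,-0.019,0,0],[0.001,-0.019,0,0],[0.001,-0.019,0,0]],
  ],
)

```text
time_s: 12.67
ee_pos: [0.4825, -0.0743, 0.2686]
eef_rot: [-0.027, 1.0, 0.001, 0.001]
ft_force: [2.0, 5.8, 6.0]
width: 0.154
```

```bash
cat > m.py <<'E'
from rig import telemetry, imaging
import cv2,numpy as np,pickle,sys
s=telemetry.read_state();print(s['time_s'],s['ee_pos'],s['ft_force'],s['torque'],s['width'])
pickle.dump(imaging.camera_params("wrist"),open("wl.pkl","wb"))
I={n:cv2.cvtColor(imaging.read_camera(n),cv2.COLOR_RGB2BGR) for n in ["scene","wrist","top"]}
for n in I: cv2.imwrite(f"pics/{n}{sys.argv[1]}.png",I[n])
E
python3 m.py 10
```

```text
12.6667 [ 0.4825037  -0.07425881  0.26856128] [2.02525543 5.79544056 5.98672365] [ 1.15858476 -0.30481791  0.10749974] 0.15379278084362571
```

View pics/wrist10.png

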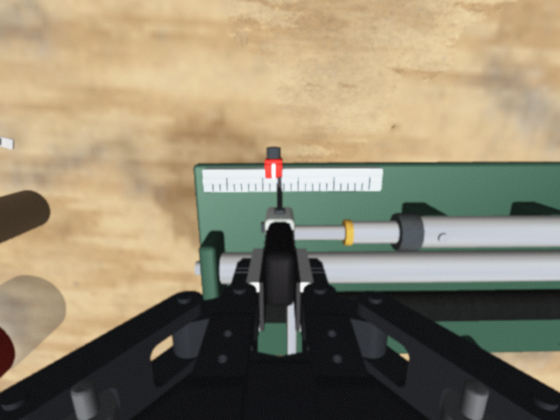

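```bash
python3 - <<'E'
import cv2
i=cv2.imread("pics/wrist10.png")[140:230,230:330]; cv2.imwrite("pics/wz10.png",cv2.resize(i,None,fx=7,fy=6.5,interpolation=cv2.INTER_CUBIC))
i=cv2.imread("pics/scene10.png")[195:260,285:370]; cv2.imwrite("pics/sz10.png",cv2.resize(i,None,fx=8,fy=8,interpolation=cv2.INTER_CUBIC))
E
```

```text
(no output)
```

View pics/wz10.png

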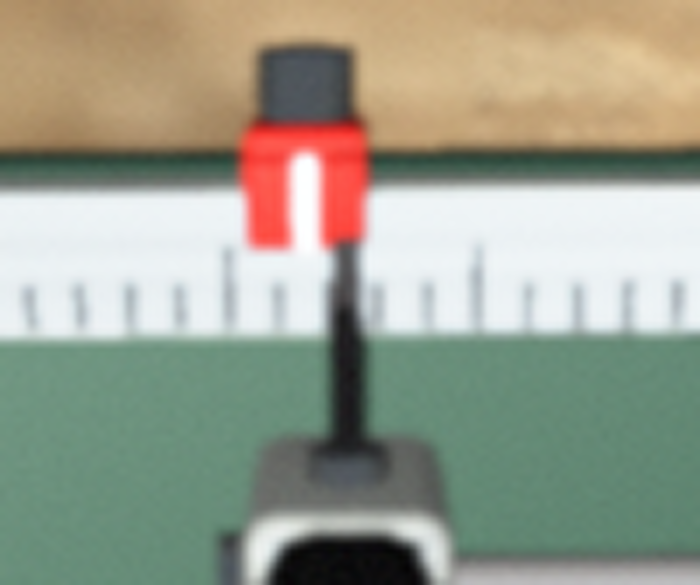

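View pics/sz10.png

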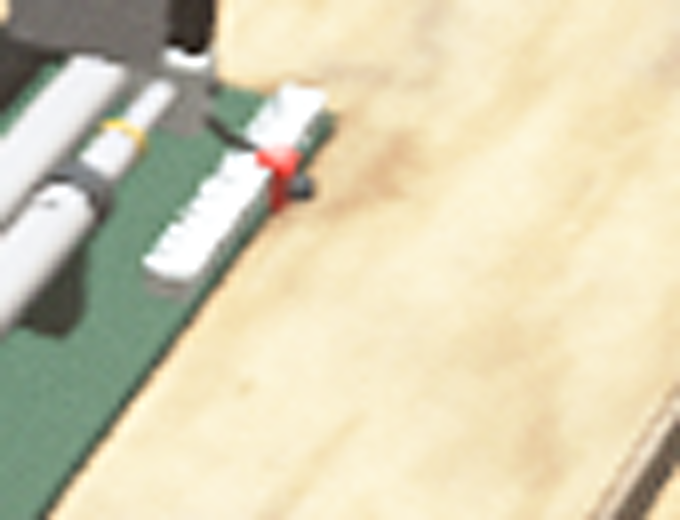

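The wrist view shows the white line at zoom u≈306 and the pointer at u≈346, so a few mm remain. I'll measure it.

```bash
cat > d.py <<'E'
from h import *
import pickle,sys
w=pickle.load(open("wl.pkl","rb"))
yaw=.053; X=np.array([np.cos(yaw),np.sin(yaw),0]);Y=np.array([-np.sin(yaw),np.cos(yaw),0]); O=np.array([.522,.038,0])
loc=lambda P:np.array([(P-O)@X,(P-O)@Y,P[2]])
f=lambda x,y:((x+.5)/7-.5+230,(y+.5)/6.5-.5+140)
a=list(map(float,sys.argv[1:]))
for i in range(0,len(a),2): print(loc(plane(w,f(a[i],a[i+1]),.032)).round(4))
E
python3 d.py 306 165 306 240 346 250 346 400 230 290 478 290
```

```text
[-0.0872 -0.1128  0.032 ]
[-0.0794 -0.1128  0.032 ]
[-0.0783 -0.1089  0.032 ]
[-0.0622 -0.1089  0.032 ]
[-0.0741 -0.1203  0.032 ]
[-0.0741 -0.0961  0.032 ]
```

3.9 mm remains. The index is unmoved at y' = −112.8, against −112.3 before.

Emit:
jog_arm(
  steps=[
    [[0.0001,-0.001,0,0],[0.0001,-0.002,0,0],[0.0002,-0.003,0,0],[0.0002,-0.004,0,0],[0.0002,-0.004,0,0],[0.0002,-0.004,0,0]],
  ],
)

```text
time_s: 13.32
ee_pos: [0.4827, -0.0782, 0.2685]
eef_rot: [-0.027, 1.0, 0.001, 0.001]
ft_force: [1.5, 6.7, 7.3]
width: 0.154
```

```bash
python3 m.py 11; python3 - <<'E'
import cv2
i=cv2.imread("pics/wrist11.png")[140:230,230:330]; cv2.imwrite("pics/wz11.png",cv2.resize(i,None,fx=7,fy=6.5,interpolation=cv2.INTER_CUBIC))
E
```

```text
13.3167 [ 0.48271018 -0.07819369  0.26854063] [1.49737524 6.73454121 7.33721454] [ 1.34153086 -0.34819473  0.09137649] 0.15399151787729307
```

View pics/wz11.png

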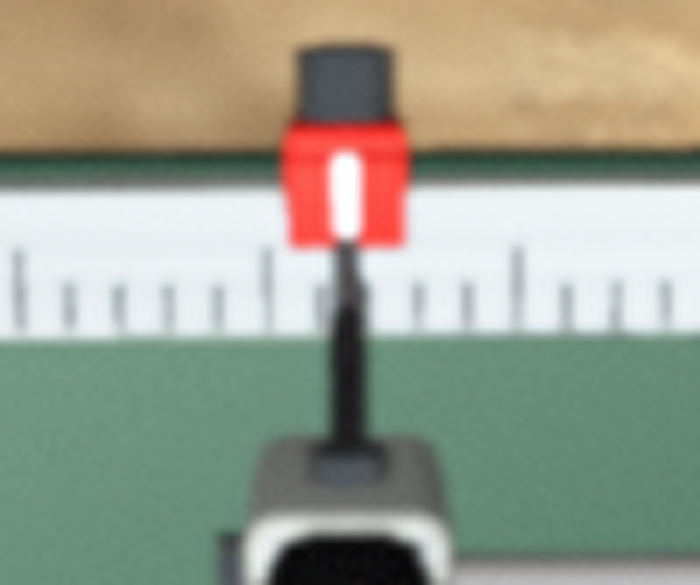

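View pics/scene11.png

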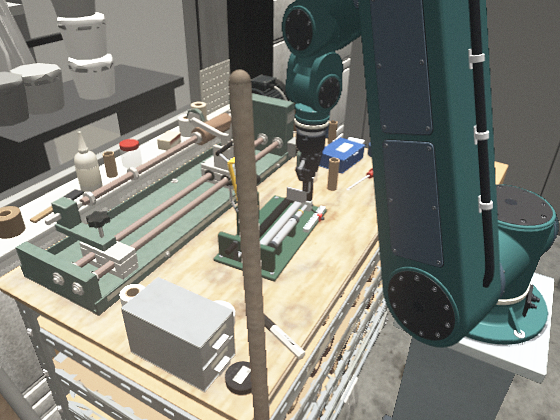

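The pointer now lines up with the white line (both at zoom u≈346) and the cover is still back. I'll check the index and that the hold is steady.

Emit:
jog_arm(
  steps=[
    [[0,0,0,0],[0,0,0,0],[0,0,0,0],[0,0,0,0],[0,0,0,0],[0,0,0,0],[0,0,0,0],[0,0,0,0],[0,0,0,0],[0,0,0,0]],
  ],
)

```text
time_s: 14.3
ee_pos: [0.4827, -0.0782, 0.2686]
eef_rot: [-0.027, 1.0, 0.001, 0.001]
ft_force: [1.9, 6.9, 7.2]
width: 0.147
```

```bash
python3 m.py 12; python3 d.py 346 165 346 240 347 260; python3 - <<'E'
import cv2
a=cv2.imread("pics/wrist12.png")[140:230,230:330]; cv2.imwrite("pics/wz12.png",cv2.resize(a,None,fx=7,fy=6.5,interpolation=cv2.INTER_CUBIC))
E
```

```text
14.3 [ 0.48270653 -0.07815196  0.26855129] [1.90544939 6.93800356 7.17551714] [ 1.33012258 -0.37831036  0.1105888 ] 0.14726433130285915
[-0.0872 -0.1129  0.032 ]
[-0.0794 -0.1128  0.032 ]
[-0.0773 -0.1127  0.032 ]
```

View pics/wz12.png

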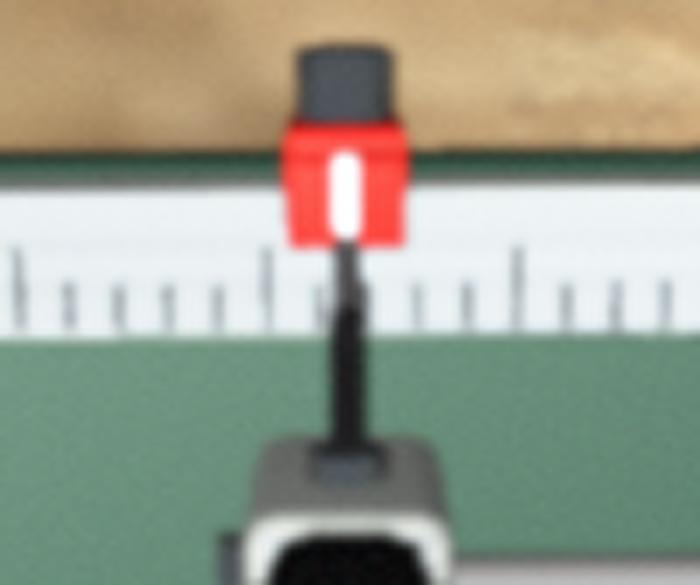

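View pics/wrist12.png

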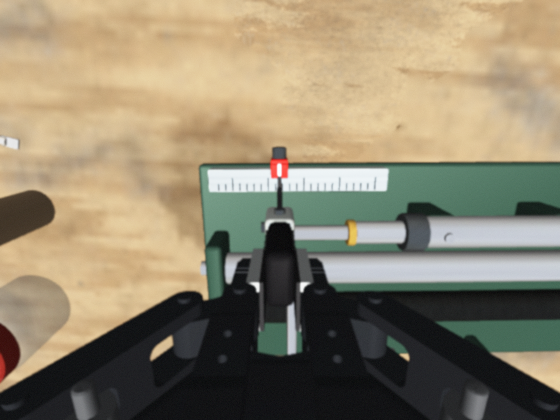

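After a further second the hold is steady. The pointer is at y' = −112.7, the line at −112.8, and the index hasn't moved. I'm handing the job in.

```bash
python3 -c "
from rig import bot
print(bot.close_job())"
```

```text
the job is handed in; nothing more can be done
None
```

I swung the yellow cover up by its handle and laid it back on its rest. I then pulled the length stop out about 62 mm until its pointer was level with the white line. The job was handed in at about 14.5 s with the stop still held against its spring.

- **Cover:** it stayed back on its rest after I let go, and was still back in the scene view once the pull was done. The force reached about 29 N when it met the rest. I backed off 2 mm before letting go.
- **Stop:** in the last wrist picture the pointer is at y = −112.7 mm and the line at −112.8 mm in the cutter's frame. One second of holding showed no creep, with about 7 N of spring force on the tool.
- **Index:** it did not move, within what I can measure (−112.3 mm before the pull, −112.8 mm after).
- **Disagreement:** the first camera estimates of the pull were 59.5 and 60.8 mm. I set the final position by the close wrist view instead.
- **Loose things:** the arm passed well above or away from the tube, jar and tin. The tube and jar looked in place in the later pictures, but I did not measure any of the three again, nor check the tin on its own.

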